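# Weigh the thin-walled sample bottle

### The job

Put the tall, slim sample bottle on the weighing balance: stand it upright in the middle of the round steel pan and let go. Its glass is thin, so grip it only lightly, and set it down softly, because a hard press or a drop ruins the balance. Leave the two shorter bottles where they are.

Things in the scene. Friction and masses are not known exactly. Their poses are not given: they have to be found in the camera images.
- tall_bottle: the tall slim bottle to be weighed: closed amber glass, 100 mm high, straight round body 44 mm in diameter from the foot up to 72 mm, then a shoulder and a white cap 34 mm in diameter from 82 to 100 mm; 0.13 to 0.25 kg. Origin: centre of the underside, z up. The glass is thin: a grip of 20 to 35 N at each finger is safe and enough to lift it, 50 N at each (100 N in all) breaks it
- pan: round steel pan of the balance, 130 mm in diameter. Origin: centre of its upper face, 74 mm above the bench, z up. It sinks 1 mm for each 3 N; 15 N overloads it, and so does a bottle let fall from more than about 10 mm. The balance is a fixed white box 270 by 200 mm, 58 mm high, nothing above the pan; the pan is 50 mm off the box's middle, away from the robot
- medium_bottle: bystander: amber glass bottle with a white cap like the tall one, but 74 mm high and 52 mm in diameter. Origin: centre of the underside, z up
- squat_bottle: bystander: amber glass bottle with a white cap, 55 mm high and 62 mm in diameter. Origin: centre of the underside, z up. The three bottles stand side by side in any order, at least 90 mm apart from centre to centre
Mind the look-alikes: they are no part of the job. Leave any blue or red look-alike of the tall_bottle alone.

How it is judged:
By the outcome, as a careful person would: the job done as asked, in the order asked, and still so for the second after the job is handed in, with the robot touching nothing.
It also fails if it takes over 42 s, if anything falls off the work surface, if the arm or the gripper's body presses on something with over 40 N, if the wrist force passes 120 N, or if a joint passes its speed limit or range.

### The arm

A 6-joint arm with a two-finger parallel gripper is mounted at the origin on the work surface. World frame = base frame: x ahead of the robot, y to its left, z up, the work surface at z = 0. Lengths are in mm, angles in rad, forces in N, time in s.
With the tool pointing down it reaches from about 400 to 925 mm from the base axis. Payload 12.5 kg.
Tool frame: the origin (TCP) lies at the very end of the fingers, on their centre line; the grasp point (between the pads) lies 19 mm behind it; z points along the fingers, x is the direction in which the jaws open and shut, and the axes are right-handed (so a half turn about z gives the same grasp; the last joint's range is limited). The gripper opens to 95 mm and grips with 3 to 60 N. Pads are 20 mm wide; open, the fingers measure 119 mm over their backs; the gripper's body (75 mm by 180 mm) begins 59 mm behind the grasp point.
Start: joints at [-1.266, 0.491, 1.559, -0, 1.092, -0.106], TCP at [249.613, -573.01, 214.661] pointing down, gripper open.
Joint ranges: [-3.1, 3.1], [-0.84, 2.19], [0.05, 2.79], [-1.13, 4.28], [0.06, 2.93], [-2.69, 2.69]. Speed limits (rad/s): [2.22, 2.22, 2.79, 3.14, 3.14, 3.14].

### API

Orientations are given as a unit quaternion [x, y, z, w].
In Python, from plant import * gives the robot as it stands.
- The arm moves only by the shell command python3 -m jog 'ROWS' [FORCE]. ROWS is a JSON object of lists of equal length, an entry for each row: "delta_rot": the turn, a rotation vector about the tool's x, y, z in units of 6 degrees (1.0 is 6 degrees), a list of three; "linear": the shift along the tool's x, y, z in cm, a list of three; "fingers": the gripper's target within -1 to 1 (shut at 1, half-way at 0, fully open at -1). A call has 1 to 20 rows; each row is the pose to reach, as a shift and turn from the pose commanded when the call began, along the tool's axes at that moment; what a row does not reach only later rows make up. A row lasts 1/10 s, in which the tool goes at most 50 mm and 8.59 degrees, less where a joint would pass 70% of its speed; a pose out of reach is approached as far as the arm can. A call with a gripper value outside its range is refused whole. The fingers move at their own pace and stop on an object; FORCE is the grip in N (left out, the last holds). Time passes only in rows, so rows that repeat a pose let the fingers close. It gives the time, the measured TCP pose, the force and the opening at its end, in the units of the state.
- read_state(): the state, without advancing time (a new reading comes with each control period).
- snapshot(name): name is "scene" or "top" or "wrist"; returns the picture (480x640x3 uint8, red, green, blue); there is no depth.
- camera_params(name): a dict with "fx", "fy", "cx", "cy" (pixels), "R" (3x3) and "t" (3): a world point X has camera coordinates R X + t; the wrist camera has in their place "T_tool_cam" (4x4, takes a point from camera to tool coordinates, whose origin is the TCP and whose axes are the tool frame's). Camera axes: x right, y down, z forward; pixel columns grow to the right and rows downward; lengths in mm; the calibration is good to about 2 mm. A picture is of the moment at which its call begins: read the wrist's pose just before it. camera_params takes no time and is no camera call.
- hand_in(): hands the job in, once; it reports no verdict.
The state is a dict: "clock": time; "joint_positions": joint angles; "joint_velocities": joint speeds; "effort": joint torques, N m; "ee_pos": TCP position; "tool_rot": TCP orientation; "wrist_force": force on the tool from outside, world axes, zero at the start; "ft_torque": the same for the moment, N m; "finger_gap": opening from 0.0 (shut) to 1.0 (fully open).
Only numpy, scipy, OpenCV 4.12 (cv2) and the standard library are available. Lean on these libraries where they do the work, as an engineer would, in place of code of your own. Each camera call takes 0.05 s, during which the arm holds its last target.

## Working session

There is one attempt and no reset: what is moved stays moved. The work goes in short steps, Python scripts to look and compute and a shell command to move; the robot and the scene stay as the last step left them, time stands still between calls to the robot, and variables do not carry over. Pictures are saved under pics/ and viewed, and the job is handed in when it is done.

```bash
mkdir -p pics; ls; python3 - <<'E'
from plant import *
import cv2
for n in ("scene","top"):
    cv2.imwrite(f"pics/{n}0.png",snapshot(n)[:,:,::-1])
    p=camera_params(n);print(n,p)
s=read_state();print(s)
print(camera_params("wrist"))
E
```

```text
pics
scene {'fx': 488.64964791878293, 'fy': 488.64964791878293, 'cx': 311.5972918774368, 'cy': 243.7197234839091, 'R': array([[-0.75488859,  0.6558172 ,  0.00685665],
       [ 0.46180131,  0.53892903, -0.70448211],
       [-0.46570674, -0.5286391 , -0.70968862]]), 't': array([ 342.33088587, -268.98005155, 1440.1951785 ])}
top {'fx': 500.4442545341463, 'fy': 500.4442545341463, 'cx': 321.06491552428054, 'cy': 240.89749086282447, 'R': array([[ 0.00254034, -0.99993539, -0.01108025],
       [-0.99072202, -0.00101103, -0.13590018],
       [ 0.1358802 ,  0.01132268, -0.99066057]]), 't': array([119.1572564 , 542.21433433, 958.94014439])}
{'clock': 0.1, 'joint_positions': array([-1.26563594e+00,  4.91529660e-01,  1.55936539e+00, -7.70621430e-06,
        1.09172156e+00, -1.05615874e-01]), 'joint_velocities': array([ 9.93621859e-04, -1.18444608e-03,  6.23666478e-05,  2.49490615e-04,
        4.30878724e-04,  2.17419332e-04]), 'effort': array([ 2.06347569e-03, -6.13624549e+01, -2.58606309e+01,  6.93283556e-02,
        4.70197317e-02, -7.77418927e-05]), 'ee_pos': array([ 249.52264971, -572.80231882,  214.10927496]), 'tool_rot': array([ 8.36458018e-01, -5.48030768e-01, -3.98447292e-04, -3.21516985e-04]), 'wrist_force': array([ 0.41077348,  0.01936705, -0.42810311]), 'ft_torque': array([ 0.04076315,  0.02891649, -0.01472668]), 'finger_gap': 0.9989457898036913}
{'fx': 369.07633452595996, 'fy': 369.07633452595996, 'cx': 314.76556338082935, 'cy': 237.29216809033593, 'T_tool_cam': array([[ 9.99999210e-01,  5.85770284e-04, -1.11217297e-03,
         5.30099373e-01],
       [-3.06799246e-04,  9.71762258e-01,  2.35961902e-01,
        -6.57791781e+01],
       [ 1.21898719e-03, -2.35961375e-01,  9.71761670e-01,
        -1.70271192e+02],
       [ 0.00000000e+00,  0.00000000e+00,  0.00000000e+00,
         1.00000000e+00]])}
```

View pics/scene0.png

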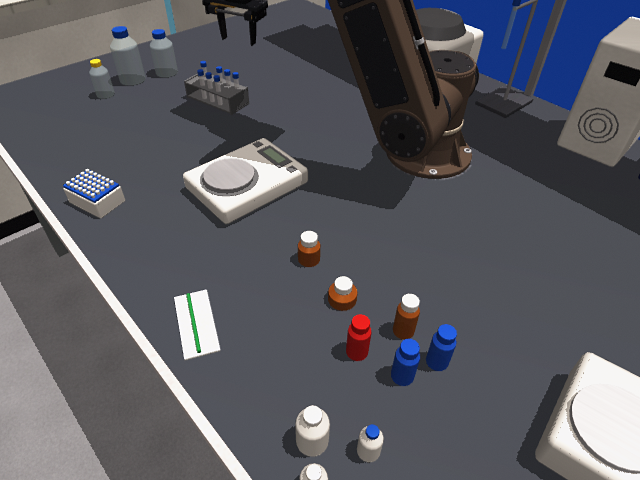

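View pics/top0.png

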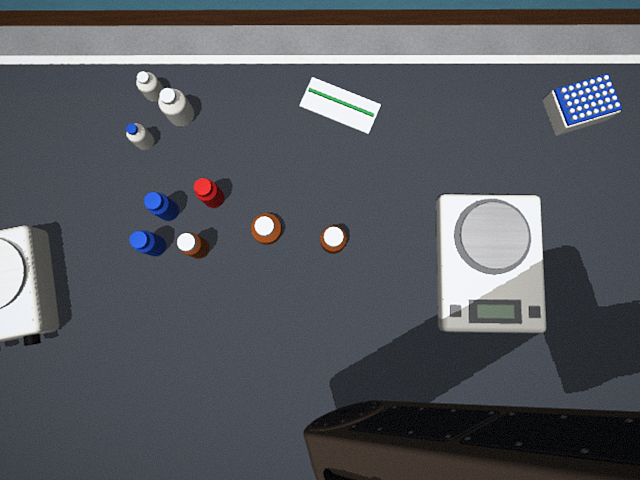

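The tall bottle's white cap is at about (189,244) in the top view and (410,301) in the scene view. The squat bottle is at (266,227), the medium at (333,238) and the pan at (492,236). There are blue look-alikes at (143,242) and (158,205), and a red one at (207,190). Next I'll turn the pixels into positions.

```bash
cat > h.py <<'E'
import numpy as np, cv2
from plant import *
def ray(n,u,v,z):
    p=camera_params(n);R=p["R"];t=p["t"]
    d=R.T@np.array([(u-p["cx"])/p["fx"],(v-p["cy"])/p["fy"],1]);c=-R.T@t
    return c+d*(z-c[2])/d[2]
def proj(n,X):
    p=camera_params(n);q=p["R"]@np.asarray(X,float)+p["t"]
    return np.array([p["fx"]*q[0]/q[2]+p["cx"],p["fy"]*q[1]/q[2]+p["cy"]])
E
python3 - <<'E'
from h import *
im=cv2.imread("pics/top0.png")
def cen(u,v,w,lo):
    s=im[v-w:v+w,u-w:u+w].astype(int);m=((s.min(2)>lo)&(s.max(2)-s.min(2)<40)).astype(np.uint8)
    n,l,st,c=cv2.connectedComponentsWithStats(m);i=1+np.argmax(st[1:,4]);return c[i]+[u-w,v-w],st[i]
for nm,u,v,z in(("tall",189,244,100),("squat",266,227,55),("med",333,238,74)):
    c,st=cen(u,v,20,150);print(nm,c,st[4],ray("top",*c,z))
    print("  scene proj cap top",proj("scene",ray("top",*c,z)))
# pan: ellipse fit of gray
s=im[190:285,440:545];g=cv2.cvtColor(s,cv2.COLOR_BGR2GRAY)
for lo,hi in((100,200),):
    m=cv2.inRange(g,lo,hi);m=cv2.morphologyEx(m,cv2.MORPH_OPEN,np.ones((5,5)))
    n,l,st,c=cv2.connectedComponentsWithStats(m);i=l[46,52];cc=c[i]+[440,190];print("pan",cc,st[i],ray("top",*cc,74))
for (u,v) in((143,240),(154,200),(207,186)): print(ray("top",u,v,100))
big=cv2.resize(im[180:280,110:360],None,fx=3,fy=3);cv2.imwrite("pics/c1.png",np.vstack([big,cv2.resize(im[185:285,430:555],None,fx=2.4,fy=2.4,).copy()[:, :750] if 0 else np.zeros((0,750,3),np.uint8)]))
sc=cv2.imread("pics/scene0.png");cv2.imwrite("pics/c2.png",cv2.resize(sc[220:400,280:480],None,fx=3.3,fy=3.3))
cv2.imwrite("pics/c3.png",cv2.resize(im[185:340,430:555],None,fx=3.5,fy=3.5))
E
```

```text
tall [185.42528736 241.56704981] 261 [531.92940506 373.21921832 100.        ]
  scene proj cap top [410.06305128 300.48150987]
squat [263.81292517 225.51020408] 294 [570.06584146 232.64569618  55.        ]
  scene proj cap top [342.93479775 282.76086126]
med [333.17263844 236.16938111] 307 [546.20668582  96.48211008  74.        ]
  scene proj cap top [308.7924984  236.10047102]
pan [489.75243506 228.36241883] [  14    9   73   76 2464] [ 561.61117109 -203.71914358   74.        ]
[534.80981593 453.07440618 100.        ]
[611.31803951 436.0633591  100.        ]
[638.46860596 336.32353567 100.        ]
```

View pics/c1.png

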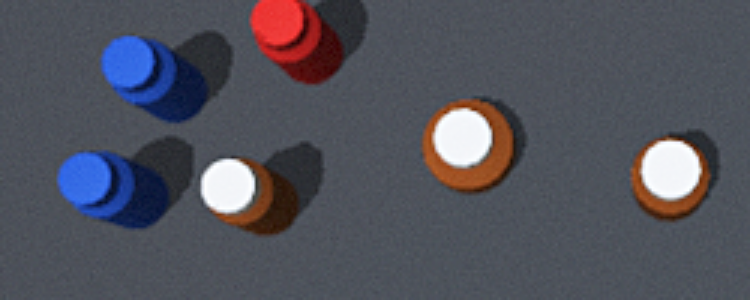

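View pics/c3.png

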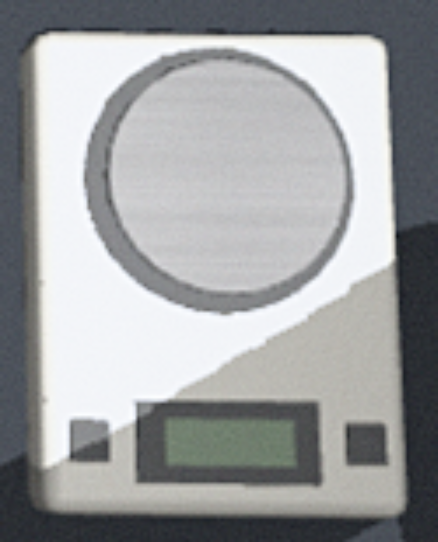

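View pics/c2.png

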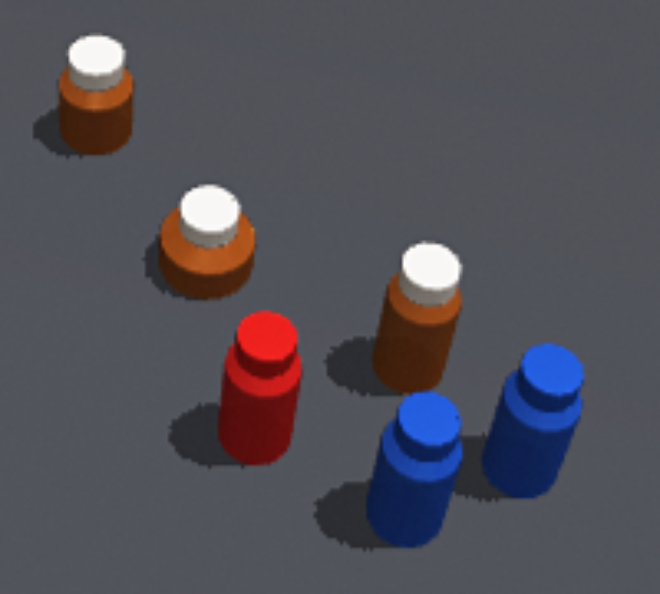

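```bash
cat >> h.py <<'E'
from scipy.spatial.transform import Rotation as Ro
def rel(P,yaw=0.0):
    s=read_state();R=Ro.from_quat(s["tool_rot"]);T=Ro.from_euler('z',yaw,degrees=True)*Ro.from_quat([1,0,0,0])
    d=R.inv().apply(np.array(P,float)-s["ee_pos"])/10;r=np.degrees((R.inv()*T).as_rotvec())/6
    print("at",s["clock"],s["ee_pos"].round(2),"F",s["wrist_force"].round(1),"gap",round(float(s["finger_gap"]),3),"\nlinear cm",d.round(3),"delta_rot",r.round(3))
E
python3 - <<'E'
from h import *
im=cv2.imread("pics/top0.png")
c=np.array([495.6,235.3]);X=ray("top",*c,74);print("pan",X,"scene",proj("scene",X))
for n in("top","scene"):
  j=cv2.imread(f"pics/{n}0.png")
  for r in(65,):
    pts=np.array([proj(n,X+[r*np.cos(a),r*np.sin(a),0]) for a in np.linspace(0,6.28,90)])
    q=proj(n,X).astype(int);z=5
    k=cv2.resize(j[q[1]-50:q[1]+50,q[0]-60:q[0]+60],None,fx=z,fy=z)
    cv2.polylines(k,[((pts-q+[60,50]+.5)*z-.5).astype(np.int32)],True,(0,0,255),1)
  cv2.imwrite(f"pics/pan_{n}.png",k)
rel([545,-205,250])
E
```

```text
pan [ 548.17211458 -214.28846728   74.        ] scene [228.62868168 171.7557871 ]
at 0.1 [ 249.52 -572.8   214.11] F [ 0.4  0.  -0.4] gap 0.999 
linear cm [-21.925 -41.777  -3.563] delta_rot [-6.0000e-03  8.0000e-03 -1.1077e+01]
```

View pics/pan_top.png

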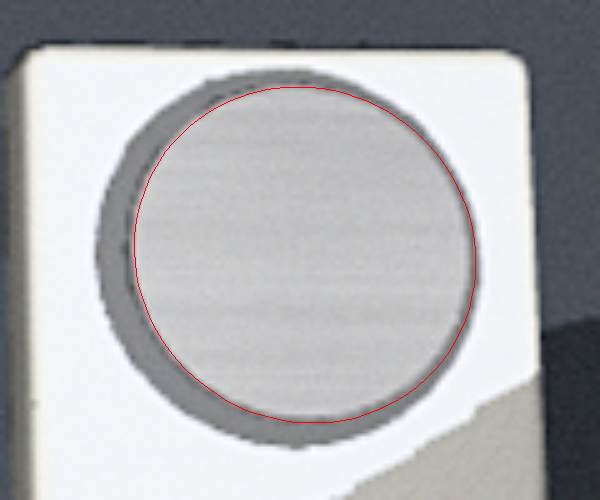

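View pics/pan_scene.png

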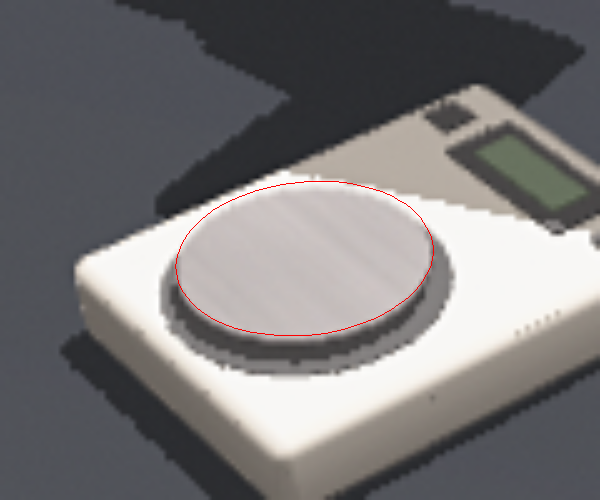

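The projected pan rim sits on the steel disc in both views, so the pan centre is about (548,-214). I'm moving via a waypoint above the pan.

```bash
python3 -m jog '{"linear":[[-22,-42,-3.6],[-22,-42,-3.6],[-22,-42,-3.6],[-22,-42,-3.6],[-22,-42,-3.6],[-22,-42,-3.6],[-22,-42,-3.6],[-22,-42,-3.6],[-22,-42,-3.6],[-22,-42,-3.6],[-22,-42,-3.6],[-22,-42,-3.6],[-22,-42,-3.6],[-22,-42,-3.6]],"delta_rot":[[0,0,-11.08],[0,0,-11.08],[0,0,-11.08],[0,0,-11.08],[0,0,-11.08],[0,0,-11.08],[0,0,-11.08],[0,0,-11.08],[0,0,-11.08],[0,0,-11.08],[0,0,-11.08],[0,0,-11.08],[0,0,-11.08],[0,0,-11.08]],"fingers":[-1,-1,-1,-1,-1,-1,-1,-1,-1,-1,-1,-1,-1,-1]}' 25; python3 -c "
from h import *
print(read_state()['joint_positions'].round(3))
rel([532,335,230])"
```

```text
clock: 1.5
ee_pos: [546.2, -204.6, 250.5]
tool_rot: [1.0, -0.001, -0.0, 0.0]
wrist_force: [0.2, -0.5, -0.3]
finger_gap: 1.001
[-0.472  0.397  1.618 -0.     1.127 -0.47 ]
at 1.5 [ 546.15 -204.63  250.54] F [ 0.2 -0.5 -0.3] gap 1.001 
linear cm [ -1.486 -53.961   2.051] delta_rot [ 0.001  0.003 -0.013]
```

```bash
python3 -m jog '{"linear":[[-1.4,-57.8,2],[-1.4,-57.8,2],[-1.4,-57.8,2],[-1.4,-57.8,2],[-1.4,-57.8,2],[-1.4,-57.8,2],[-1.4,-57.8,2],[-1.4,-57.8,2],[-1.4,-57.8,2],[-1.4,-57.8,2],[-1.4,-57.8,2],[-1.4,-57.8,2],[-1.4,-57.8,2],[-1.4,-57.8,2],[-1.4,-57.8,2],[-1.4,-57.8,2]],"delta_rot":[[0,0,0],[0,0,0],[0,0,0],[0,0,0],[0,0,0],[0,0,0],[0,0,0],[0,0,0],[0,0,0],[0,0,0],[0,0,0],[0,0,0],[0,0,0],[0,0,0],[0,0,0],[0,0,0]],"fingers":[-1,-1,-1,-1,-1,-1,-1,-1,-1,-1,-1,-1,-1,-1,-1,-1]}' 25; cat >> h.py <<'E'
def wray(u,v,z,s):
    p=camera_params("wrist");T=p["T_tool_cam"];R=Ro.from_quat(s["tool_rot"]).as_matrix()
    d=R@T[:3,:3]@np.array([(u-p["cx"])/p["fx"],(v-p["cy"])/p["fy"],1]);c=s["ee_pos"]+R@T[:3,3]
    return c+d*(z-c[2])/d[2]
def wproj(X,s):
    p=camera_params("wrist");T=np.linalg.inv(p["T_tool_cam"]);R=Ro.from_quat(s["tool_rot"]).as_matrix()
    q=T[:3,:3]@(R.T@(np.array(X)-s["ee_pos"]))+T[:3,3];return np.array([p["fx"]*q[0]/q[2]+p["cx"],p["fy"]*q[1]/q[2]+p["cy"]])
E
python3 - <<'E'
from h import *
s=read_state();im=snapshot("wrist")[:,:,::-1].copy();cv2.imwrite("pics/w1.png",im)
print(wproj([532,373,100],s))
m=((im.min(2)>150)&((im.max(2).astype(int)-im.min(2))<40)).astype(np.uint8)
n,l,st,c=cv2.connectedComponentsWithStats(m)
for i in range(1,n):
    if st[i,4]>150: print(st[i],c[i],wray(*c[i],100,s))
rel([532,373,33])
E
```

```text
clock: 3.1
ee_pos: [533.1, 373.0, 230.9]
tool_rot: [1.0, -0.001, 0.0, 0.0]
wrist_force: [0.8, -1.4, -0.3]
finger_gap: 0.999
[313.37703363 228.60364276]
[     0      0    640    305 129045] [315.80195281 157.71907474] [534.0537959  430.85054216 100.        ]
[621  85  19  37 523] [631.67686424 104.88718929] [777.91652951 470.44945713 100.        ]
[103 311 286   3 587] [233.25383305 312.18568995] [461.11095266 297.59293552 100.        ]
[  97  315  275   59 8197] [229.0029279  332.90642918] [456.23928635 277.52371285 100.        ]
[332 340  37  29 914] [349.68490153 353.0404814 ] [564.73170448 257.38559933 100.        ]
at 3.15 [533.13 373.14 230.95] F [-0.2 -0.3  1.2] gap 1.001 
linear cm [-1.1900e-01  1.4000e-02  1.9795e+01] delta_rot [-0.    -0.003 -0.013]
```

View pics/w1.png

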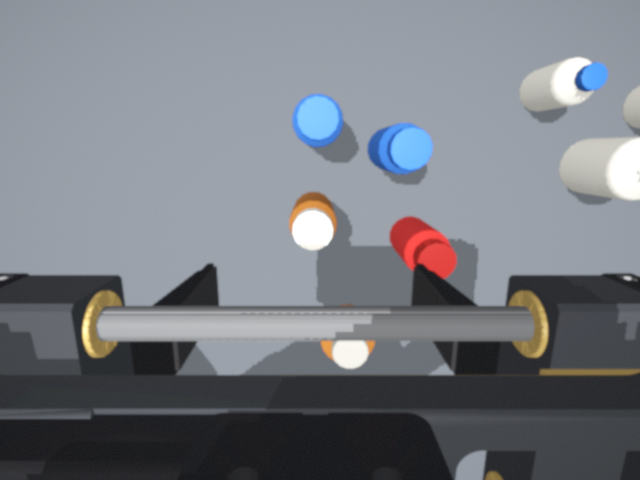

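The cap shows at (313,229) where (313.4,228.6) was predicted, so the position estimate holds. The fingers clear the blue and red bottles. Descending now.

```bash
python3 -m jog '{"linear":[[-0.1,0,3],[-0.1,0,7],[-0.1,0,11],[-0.1,0,14],[-0.1,0,16],[-0.1,0,18],[-0.1,0,19],[-0.1,0,19.6],[-0.1,0,19.6],[-0.1,0,19.6]],"delta_rot":[[0,0,0],[0,0,0],[0,0,0],[0,0,0],[0,0,0],[0,0,0],[0,0,0],[0,0,0],[0,0,0],[0,0,0]],"fingers":[-1,-1,-1,-1,-1,-1,-1,-1,-1,-1]}' 25; python3 -m jog '{"linear":[[0,0,0],[0,0,0],[0,0,0],[0,0,0],[0,0,0],[0,0,0],[0,0,0],[0,0,0]],"delta_rot":[[0,0,0],[0,0,0],[0,0,0],[0,0,0],[0,0,0],[0,0,0],[0,0,0],[0,0,0]],"fingers":[-0.4,-0.2,-0.1,0,0.2,0.3,0.3,0.3]}' 25
python3 - <<'E'
from h import *
cv2.imwrite("pics/w2.png",snapshot("wrist")[:,:,::-1]);rel([532,373,33])
E
```

```text
clock: 4.15
ee_pos: [532.1, 374.5, 35.4]
tool_rot: [1.0, 0.0, 0.001, -0.0]
wrist_force: [0.5, 1.2, 0.4]
finger_gap: 1.0
clock: 4.95
ee_pos: [531.6, 374.4, 34.5]
tool_rot: [1.0, 0.0, -0.0, 0.0]
wrist_force: [-0.2, -0.3, 0.3]
finger_gap: 0.459
at 5.0 [531.6  374.38  34.56] F [ 0.1  0.1 -0.6] gap 0.454 
linear cm [0.04  0.138 0.156] delta_rot [0.002 0.001 0.003]
```

View pics/w2.png

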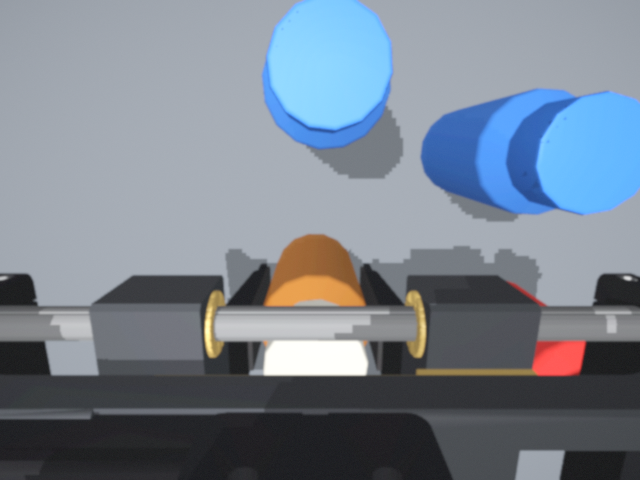

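The fingers have stopped at about 43 mm on the 44 mm body. I'll let the grip settle, then lift.

```bash
python3 -m jog '{"linear":[[0,0,0],[0,0,0],[0,0,0],[0,0,-1],[0,0,-2],[0,0,-3],[0,0,-5],[0,0,-7],[0,0,-10],[0,0,-13],[0,0,-16],[0,0,-18],[0,0,-19],[0,0,-19],[0,0,-19],[0,0,-19]],"delta_rot":[[0,0,0],[0,0,0],[0,0,0],[0,0,0],[0,0,0],[0,0,0],[0,0,0],[0,0,0],[0,0,0],[0,0,0],[0,0,0],[0,0,0],[0,0,0],[0,0,0],[0,0,0],[0,0,0]],"fingers":[0.4,0.5,0.5,0.5,0.5,0.5,0.5,0.5,0.5,0.5,0.5,0.5,0.5,0.5,0.5,0.5]}' 25
python3 - <<'E'
from h import *
for n in("wrist","scene"): cv2.imwrite(f"pics/{n}3.png",snapshot(n)[:,:,::-1])
rel([548,-214.3,225])
s=read_state();print(s["joint_positions"])
E
```

```text
clock: 6.6
ee_pos: [531.3, 374.1, 223.3]
tool_rot: [1.0, 0.0, -0.001, 0.001]
wrist_force: [-0.2, -0.6, -1.2]
finger_gap: 0.456
at 6.7 [531.38 374.28 223.48] F [ 0.6  0.4 -0.8] gap 0.455 
linear cm [ 1.639 58.859 -0.099] delta_rot [0.009 0.014 0.004]
[ 5.12109760e-01  5.19946487e-01  1.48112475e+00 -9.94323707e-05
  1.14230520e+00  5.11778734e-01]
```

View pics/wrist3.png

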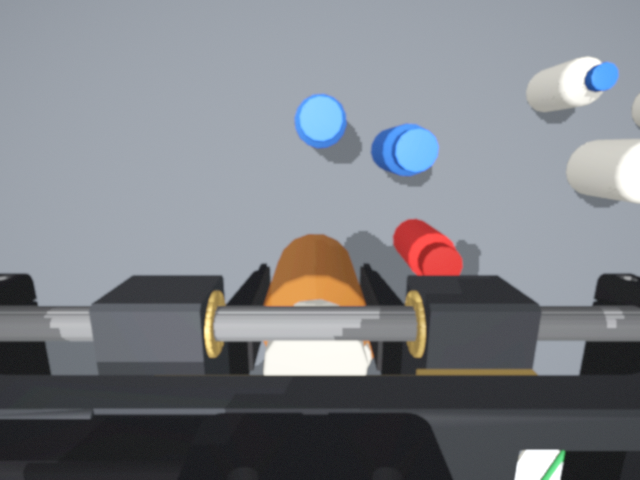

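View pics/scene3.png

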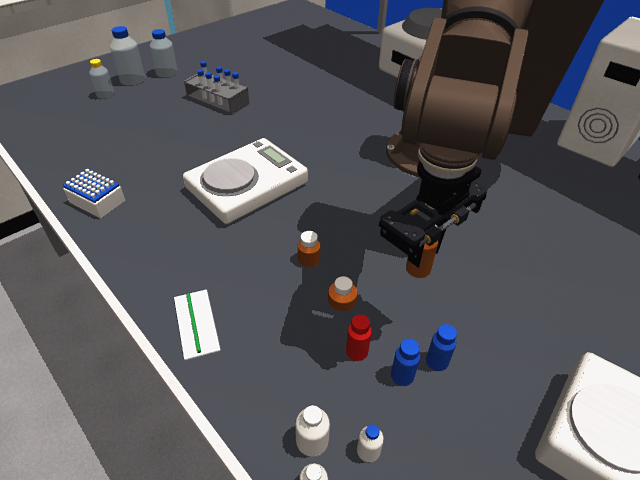

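The bottle hangs straight in the grip and looks the same against the fingers as before the lift (wrist view, shoulder at about (315,300)). The scene view shows it clear of the bench with the bystanders unmoved. Carrying it over to the pan.

```bash
python3 -m jog '{"linear":[[0,1,0],[0.1,3,0],[0.2,6,0],[0.3,10,0],[0.4,14,0],[0.5,18,0],[0.6,22,0],[0.7,26,0],[0.8,30,0],[0.9,34,0],[1.1,38,0],[1.2,42,0],[1.3,46,0],[1.4,50,0],[1.5,53,0],[1.6,56,0],[1.65,57.8,0],[1.65,58.7,0],[1.65,58.7,0],[1.65,58.7,0]],"delta_rot":[[0,0,0],[0,0,0],[0,0,0],[0,0,0],[0,0,0],[0,0,0],[0,0,0],[0,0,0],[0,0,0],[0,0,0],[0,0,0],[0,0,0],[0,0,0],[0,0,0],[0,0,0],[0,0,0],[0,0,0],[0,0,0],[0,0,0],[0,0,0]],"fingers":[0.5,0.5,0.5,0.5,0.5,0.5,0.5,0.5,0.5,0.5,0.5,0.5,0.5,0.5,0.5,0.5,0.5,0.5,0.5,0.5]}' 25
python3 -c "
from h import *
rel([548,-213.1,128])"
```

```text
clock: 8.7
ee_pos: [548.1, -211.8, 224.6]
tool_rot: [1.0, 0.0, -0.0, -0.0]
wrist_force: [-0.3, 0.3, -1.6]
finger_gap: 0.46
at 8.7 [ 548.09 -211.8   224.63] F [-0.3  0.3 -1.6] gap 0.46 
linear cm [-8.000e-03  1.320e-01  9.663e+00] delta_rot [-0.003  0.002  0.006]
```

```bash
python3 -m jog '{"linear":[[0,0.1,1],[0,0.1,3],[0,0.1,5],[0,0.1,7],[0,0.1,8.5],[0,0.1,9.3],[0,0.1,9.7],[0,0.1,9.7],[0,0.1,9.7]],"delta_rot":[[0,0,0],[0,0,0],[0,0,0],[0,0,0],[0,0,0],[0,0,0],[0,0,0],[0,0,0],[0,0,0]],"fingers":[0.5,0.5,0.5,0.5,0.5,0.5,0.5,0.5,0.5]}' 25
python3 - <<'E'
from h import *
im=snapshot("scene")[:,:,::-1];cv2.imwrite("pics/s4.png",cv2.resize(im[90:230,150:340],None,fx=4,fy=4));rel([548,-213.1,110])
E
```

```text
clock: 9.6
ee_pos: [548.6, -213.6, 128.2]
tool_rot: [1.0, 0.0, 0.0, 0.0]
wrist_force: [-0.4, 0.0, -0.7]
finger_gap: 0.455
at 9.65 [ 548.61 -213.62  128.27] F [-0.7 -0.5 -2.1] gap 0.458 
linear cm [-0.063 -0.053  1.827] delta_rot [ 0.005 -0.009  0.004]
```

View pics/s4.png

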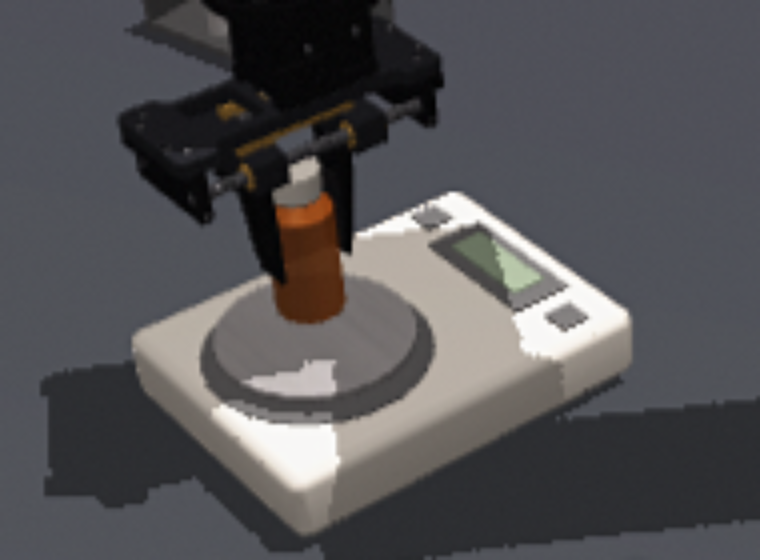

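The bottle is upright above the middle of the pan with about 20 mm to go. I'll lower it slowly and watch the wrist force.

```bash
python3 -m jog '{"linear":[[0,0,0.4],[0,0,0.8],[0,0,1.1],[0,0,1.3],[0,0,1.5],[0,0,1.5],[0,0,1.5]],"delta_rot":[[0,0,0],[0,0,0],[0,0,0],[0,0,0],[0,0,0],[0,0,0],[0,0,0]],"fingers":[0.5,0.5,0.5,0.5,0.5,0.5,0.5]}' 25
for i in 1 2; do :; done
python3 -m jog '{"linear":[[0,0,0.05],[0,0,0.1],[0,0,0.15],[0,0,0.2],[0,0,0.2],[0,0,0.2]],"delta_rot":[[0,0,0],[0,0,0],[0,0,0],[0,0,0],[0,0,0],[0,0,0]],"fingers":[0.5,0.5,0.5,0.5,0.5,0.5]}' 25
python3 -m jog '{"linear":[[0,0,0.05],[0,0,0.1],[0,0,0.1],[0,0,0.1]],"delta_rot":[[0,0,0],[0,0,0],[0,0,0],[0,0,0]],"fingers":[0.5,0.5,0.5,0.5]}' 25
```

```text
clock: 10.35
ee_pos: [548.3, -213.6, 112.6]
tool_rot: [1.0, 0.0, 0.0, 0.0]
wrist_force: [0.4, -0.1, -1.1]
finger_gap: 0.455
clock: 10.95
ee_pos: [548.3, -213.6, 110.6]
tool_rot: [1.0, 0.0, -0.0, 0.0]
wrist_force: [0.3, -0.4, -1.9]
finger_gap: 0.456
clock: 11.35
ee_pos: [548.3, -213.6, 109.6]
tool_rot: [1.0, 0.0, 0.0, 0.0]
wrist_force: [-0.8, -0.7, -2.2]
finger_gap: 0.459
```

```bash
python3 -m jog '{"linear":[[0,0,0.05],[0,0,0.1],[0,0,0.1],[0,0,0.1]],"delta_rot":[[0,0,0],[0,0,0],[0,0,0],[0,0,0]],"fingers":[0.5,0.5,0.5,0.5]}' 25
python3 -m jog '{"linear":[[0,0,0.05],[0,0,0.05],[0,0,0.05]],"delta_rot":[[0,0,0],[0,0,0],[0,0,0]],"fingers":[0.5,0.5,0.5]}' 25
```

```text
clock: 11.75
ee_pos: [548.3, -213.6, 108.6]
tool_rot: [1.0, 0.0, -0.0, 0.0]
wrist_force: [0.1, -0.7, -1.6]
finger_gap: 0.457
clock: 12.05
ee_pos: [548.3, -213.6, 108.1]
tool_rot: [1.0, 0.0, -0.0, 0.0]
wrist_force: [0.6, -0.7, -1.4]
finger_gap: 0.458
```

```bash
python3 -m jog '{"linear":[[0,0,0.05],[0,0,0.05],[0,0,0.05]],"delta_rot":[[0,0,0],[0,0,0],[0,0,0]],"fingers":[0.5,0.5,0.5]}' 25
python3 -m jog '{"linear":[[0,0,0.05],[0,0,0.05],[0,0,0.05]],"delta_rot":[[0,0,0],[0,0,0],[0,0,0]],"fingers":[0.5,0.5,0.5]}' 25
```

```text
clock: 12.35
ee_pos: [548.3, -213.6, 107.7]
tool_rot: [1.0, 0.0, 0.0, 0.0]
wrist_force: [0.1, -1.0, -0.6]
finger_gap: 0.456
clock: 12.65
ee_pos: [548.3, -213.6, 107.2]
tool_rot: [1.0, 0.0, 0.0, 0.0]
wrist_force: [-1.2, -0.1, 1.3]
finger_gap: 0.458
```

The wrist force has gone from about -1.6 to +1.3 N, so the pan is carrying the bottle. Opening the fingers gradually.

```bash
python3 -m jog '{"linear":[[0,0,0],[0,0,0],[0,0,0],[0,0,0],[0,0,0],[0,0,0],[0,0,0],[0,0,0],[0,0,0],[0,0,0],[0,0,0]],"delta_rot":[[0,0,0],[0,0,0],[0,0,0],[0,0,0],[0,0,0],[0,0,0],[0,0,0],[0,0,0],[0,0,0],[0,0,0],[0,0,0]],"fingers":[0.08,0.05,0,-0.1,-0.2,-0.4,-0.6,-0.8,-0.9,-0.9,-0.9]}' 20
python3 - <<'E'
from h import *
im=snapshot("scene")[:,:,::-1];cv2.imwrite("pics/s5.png",cv2.resize(im[90:230,150:340],None,fx=4,fy=4));cv2.imwrite("pics/w5.png",snapshot("wrist")[:,:,::-1]);rel([548,-213.1,250])
E
```

```text
clock: 13.75
ee_pos: [548.3, -213.6, 107.1]
tool_rot: [1.0, 0.0, 0.0, 0.0]
wrist_force: [0.0, 0.0, 0.2]
finger_gap: 0.945
at 13.85 [ 548.34 -213.59  107.15] F [ 0.1 -0.3 -0.2] gap 0.948 
linear cm [ -0.033  -0.048 -14.285] delta_rot [ 0.001 -0.     0.003]
```

View pics/s5.png

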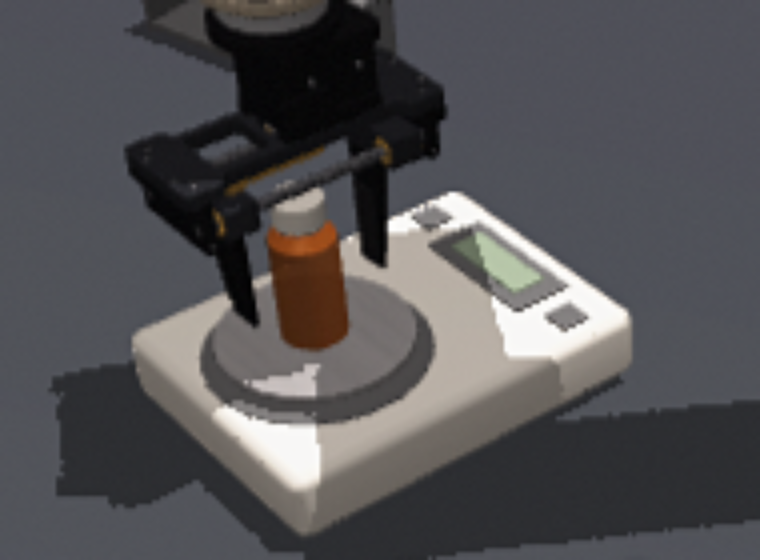

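View pics/w5.png

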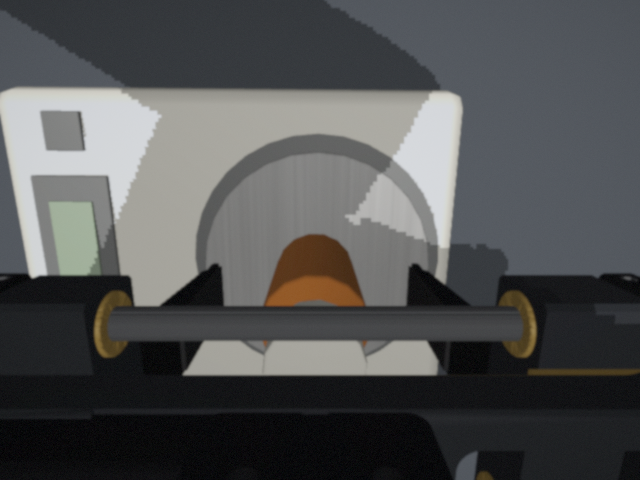

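The bottle stands upright on the pan and both fingers are clear of it. Retreating straight up.

```bash
python3 -m jog '{"linear":[[0,0,-0.5],[0,0,-1.5],[0,0,-3],[0,0,-5],[0,0,-8],[0,0,-11],[0,0,-14],[0,0,-17],[0,0,-17],[0,-4,-17],[0,-8,-17],[0,-12,-17],[0,-16,-17],[0,-20,-17],[0,-22,-17],[0,-22,-17],[0,-22,-17]],"delta_rot":[[0,0,0],[0,0,0],[0,0,0],[0,0,0],[0,0,0],[0,0,0],[0,0,0],[0,0,0],[0,0,0],[0,0,0],[0,0,0],[0,0,0],[0,0,0],[0,0,0],[0,0,0],[0,0,0],[0,0,0]],"fingers":[-1,-1,-1,-1,-1,-1,-1,-1,-1,-1,-1,-1,-1,-1,-1,-1,-1]}'
python3 - <<'E'
from h import *
for n in("top","scene"): cv2.imwrite(f"pics/{n}6.png",snapshot(n)[:,:,::-1])
print(proj("top",[548,-214.3,173.3]),proj("scene",[548,-214.3,173.3]))
im=cv2.imread("pics/scene6.png");cv2.imwrite("pics/s6.png",cv2.resize(im[90:230,150:340],None,fx=4,fy=4))
E
```

```text
clock: 15.55
ee_pos: [548.1, 6.3, 277.1]
tool_rot: [1.0, 0.001, -0.0, 0.0]
wrist_force: [0.1, 0.1, 0.3]
finger_gap: 0.998
[514.95134202 226.89907402] [223.99379652 138.32508779]
```

View pics/top6.png

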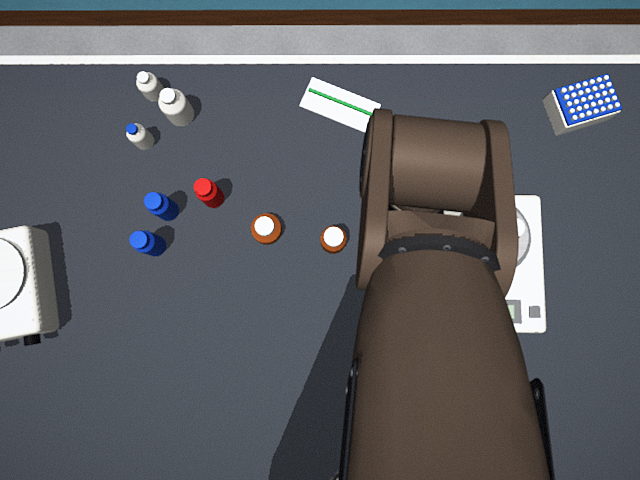

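View pics/s6.png

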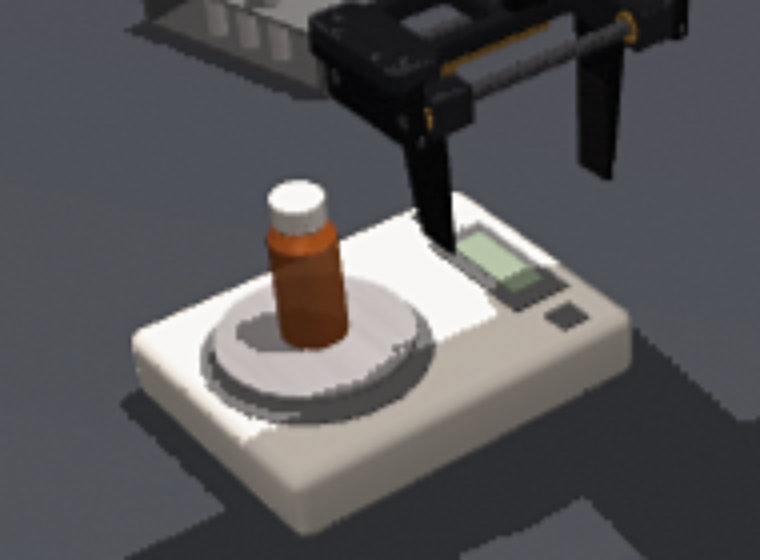

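The cap top shows at (224.2,138.5) in the scene view, against (224.0,138.3) expected for a bottle standing centred. The bystander bottles are where they were. Handing in.

```bash
python3 -c "
from plant import *
print(hand_in())"
```

```text
the job is handed in; nothing more can be done
None
```

The tall bottle is standing upright in the middle of the balance pan, released, and the job is handed in at about 15.7 s on the robot's clock. I gripped it at 25 N and lowered it in steps of 2 mm or less until the wrist force rose by about 3 N. I opened the fingers gradually, then moved the arm clear.

- **Placement:** in the last scene picture the cap is within about 0.3 pixel of where it should be for a centred bottle. The wrist force is near zero and the gripper is fully open and away from the bottle.
- **Other bottles:** the medium, squat, blue and red bottles look unmoved in the last top view.
- **Limit of the check:** in that top view the arm hid the bottle and most of the pan, so the final centring rests on the scene camera alone. The pan centre itself was checked in both views at the start. No check failed or disagreed.

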